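# Blow out the key safe's lock

## Robot

A 6-joint arm with a two-finger parallel gripper is mounted at the origin on the work surface. World frame = base frame: x ahead of the robot, y to its left, z up, the work surface at z = 0. Lengths are in m, angles in rad, forces in N, time in s.
With the tool pointing down it reaches from about 0.375 to 0.925 m from the base axis. Payload 5.7 kg.
Tool frame: the origin (TCP) lies midway between the tips of the shut fingers; the grasp point (between the pads) lies 19 mm behind it; z points along the fingers, y is the line along which they close (so a half turn about z gives the same grasp; the last joint's range is limited). The gripper opens to 85 mm and grips with 20 to 120 N. Pads are 22 mm wide; open, the fingers measure 114 mm over their backs; the gripper's body (76 mm by 85 mm) begins 54 mm behind the grasp point. The pads swing forward as they close: fully open they stand 13 mm farther back than shut.
Start: joints at [-1.28, 0.359, 1.51, -0, 1.272, -0.115], TCP at [0.237, -0.551, 0.231] pointing down, gripper open.
Joint ranges: [-2.97, 2.97], [-1.01, 2.36], [0.21, 2.38], [-0.96, 4.11], [0.2, 2.71], [-2.98, 2.98]. Speed limits (rad/s): [2.39, 2.39, 3.14, 3.14, 3.14, 3.14].

## Interface

Orientations are given as a unit quaternion [x, y, z, w].
In Python, from cell import manip gives the robot as it stands.
- The arm moves only by the tool play_rows, never from a script. Its argument "commands" is a list of rows, each a list of 4 numbers: the shift along the tool's x, y, z in m, then the turn about the tool's z in degrees. A call has 1 to 5 rows; each row is the pose to reach, as a shift and turn from the pose commanded when the call began, along the tool's axes at that moment; what a row does not reach only later rows make up. A row lasts 1/8 s, in which the tool goes at most 62.5 mm and 10.7 degrees, less where a joint would pass 70% of its speed; a pose out of reach is approached as far as the arm can. A call with a gripper value outside its range is refused whole. "fingers" is the opening, from 0 (shut) to 1 (fully open), set as the call begins (left out, the last holds). The fingers move at their own pace and stop on an object; "newtons" is the grip in N (left out, the last holds). Time passes only in rows, so rows that repeat a pose let the fingers close. It gives the time, the measured TCP pose, the force, the opening and the grip force at its end, in the units of the state.
- manip.get_state(): the state, without advancing time (a new reading comes with each control period).
- manip.grab_frame(name): name is "side" or "top"; returns (picture, depth): 480x640x3 uint8, blue, green, red; 480x640 float32, m along the optical axis (not along the pixel's ray), 0 where there is no reading.
- manip.camera_info(name): a dict with "fx", "fy", "cx", "cy" (pixels), "distortion" ([k1, k2, p1, p2, k3] as OpenCV has them; the pictures are not rectified), "rvec" (rotation vector, rad) and "tvec" (3), from world to camera coordinates, as OpenCV has them. Camera axes: x right, y down, z forward; pixel columns grow to the right and rows downward; lengths in m; the calibration is good to about 2 mm. A picture is of the moment at which its call begins. camera_info takes no time and is no camera call.
- manip.hand_in(): hands the job in; it is judged then, once.
Trained networks look in the newest picture that a camera, given by its name, has taken for a name from the list of things; names that differ only in an ending like _2 or _b are one class to them, and where a whole thing is asked for, a point or a joint stands for the part that bears it (a point fixed in the world has none). Each returns a list of dicts, best first, with "score" (0 to 1); they miss things now and then, are a little off and sometimes report something else, mostly with a low value. They report only what shows in the picture. A call takes as long as a camera call. They do not tell look-alikes from the thing itself.
- manip.silhouettes(target, camera): "pixels" (480x640 bool, what is visible of it) and "rect" ([centre column, centre row, width, height] in pixels, round what is visible of it).
The state is a dict: "clock": time; "qpos": joint angles; "joint_vel": joint speeds; "tau": joint torques, N m; "position": TCP position; "ee_rot": TCP orientation; "force": force on the tool from outside, world axes, zero at the start; "ft_torque": the same for the moment, N m; "width": finger opening in m; "finger_force": force on a finger pad.
Only numpy, scipy, OpenCV 4.12 (cv2) and the standard library are available. Lean on these libraries where they do the work, as an engineer would, in place of code of your own. Each camera call takes 0.05 s, during which the arm holds its last target. There are 200 camera calls.

## Task

First slide the dust cover of the key safe fully open, to its end stop. Then pick up the air-duster wand and hold its nozzle steady about 2 cm in front of the uncovered keyway, blowing straight into it, for two seconds, without the wand touching the safe. Lay the wand back flat, wholly inside its tray, without dropping it; leave the cover open and everything else where it stands.

Things in the scene. Friction and masses are not known exactly. Their poses are not given: they have to be found in the camera images.
- keysafe: Grey painted steel key safe, fixed, 120 (x) x 150 (y) x 100 mm high. Its origin is the centre of its underside, z up, its front faces its own -x (roughly to the robot). The upper front edge is cut away by a face sloping at 45 degrees, which runs over the full width from x=-60, z=40 to x=0, z=100 mm; behind it the top is level at z=100 mm.
- keyway (a point): Centre of the keyway: a round brass lock face 25 mm across with a dark slot, in the middle of the safe's sloping face at x=-31, y=-30, z=71 mm of the safe. Its z axis points straight out of the sloping face (45 degrees up and towards the safe's front), its y axis is the safe's y. Hidden under the cover until that is slid away.
- cover (a joint): Travel in m of the steel dust cover of the safe. 0: closed, centred over the keyway; it slides along the safe's +y to an end stop at 0.050 (fully open, clear of the keyway by 12 mm). It starts shut or up to 12 mm open. It is stiff (about 1.5 N) and stays where it is left. A 38 mm wide, 3 mm plate, it lies 4 to 7 mm proud of the sloping face and of the safe's level top.
- cover_grip (a point): Middle of the cover's black upright grip, which stands on the level top: 24 (x) x 14 (y) x 27 mm high, spanning z=107 to 134 mm of the safe; this point lies at x=20, z=121 mm of the safe and moves with the cover. Axes as the safe's.
- wand: Cordless air-duster wand, 0.15 to 0.3 kg: a grey box-shaped body 110 (x) x 34 (y) x 36 mm high, lying flat. Origin: centre of the body's underside; x points forward to the nozzle, z up. A 9 mm steel tube leaves the front at 26 mm height, runs forward to x=85 mm and there bends 45 degrees down to its open end. Its mass centre lies near the middle of the body.
- nozzle (a point): Open end of the wand's tube, at x=102, y=0, z=9 mm of the wand. Its x axis is the direction of the air jet: forward and 45 degrees down when the wand is level. Its y axis is the wand's y.
- tray: Shallow light wooden tray, fixed, 260 (x) x 170 (y) x 14 mm high, walls and floor 5 mm thick (inside 250 x 160 mm). Origin: centre of the underside, z up, x along its length. The wand lies in it at the start.
- bowl: White ceramic key bowl, 116 mm across, 50 mm high, loose bystander. Origin: centre of its underside.
- padlock: Steel padlock standing upright, 26 x 52 mm, 80 mm high with its shackle, loose bystander. Origin: centre of its underside.
- hookblock: White plastic spare-key hook block, 40 x 120 x 55 mm high, loose bystander. Origin: centre of its underside.
- carabiner: Aluminium carabiner lying flat, 70 x 45 x 9 mm, between safe and tray, loose bystander. Origin: its centre, at its underside.
- key: Steel key lying flat, 62 x 24 x 4 mm, loose bystander. Origin: near its middle, at its underside.
- torch: Aluminium torch standing on its end, 40 mm across, 110 mm high, loose bystander. Origin: centre of its underside.
- tapemeasure: Black tape measure, 65 x 40 x 60 mm high, loose bystander. Origin: centre of its underside.
Things that resemble listed ones, but are neither listed nor needed, are in the scene too. What is shaped like the wand but brown or purple is not meant.

How it is judged:
By the outcome, as a careful person would: the job done as asked, in the order asked, and still so for the second after the job is handed in, with the robot touching nothing.
It also fails if it takes over 69 s, if anything falls off the work surface, if the arm or the gripper's body presses on something with over 40 N, if the wrist force passes 120 N, or if a joint passes its speed limit or range.

## Working session

There is one attempt and no reset: what is moved stays moved. The work goes in short steps, Python scripts to look and compute and a tool call to move; the robot and the scene stay as the last step left them, time stands still between calls to the robot, and variables do not carry over. Pictures are saved under pics/ and viewed, at most 10 in all, crops included, and the job is handed in when it is done.

Besides the shell and the picture viewer there is one more tool, called after "Call:" by a JSON object that holds its "fn" and its "kwargs". play_rows: Moves the arm, as the interface text tells. Its arguments: {"type":"object","properties":{"commands":{"type":"array","items":{"type":"array","items":{"type":"number"}}},"fingers":{"type":"number"},"newtons":{"type":"number"}},"required":["commands"]}

```bash
mkdir -p pics; ls
python3 - <<'E'
from cell import manip
import cv2
for n in("side","top"):
    p,d=manip.grab_frame(n); cv2.imwrite(f"pics/{n}0.png",p)
    print(n,manip.camera_info(n))
    for t in("keysafe","wand","tray","cover","cover_grip"):
        for r in manip.silhouettes(t,n)[:4]: print(t,round(r["score"],2),[round(float(v)) for v in r["rect"]],int(r["pixels"].sum()))
s=manip.get_state(); print(s)
E
```

```text
pics
side {'fx': 475.46723391599204, 'fy': 475.46723391599204, 'cx': 327.38392104315284, 'cy': 244.36366226947194, 'distortion': array([-0.07224392,  0.        ,  0.        ,  0.        ,  0.        ]), 'rvec': array([ 0.78825797, -2.37962268,  1.28142821]), 'tvec': array([0.41042732, 0.24999413, 1.13874881])}
keysafe 0.98 [356, 223, 56, 58] 2246
keysafe 0.71 [187, 349, 47, 42] 1516
wand 0.98 [246, 298, 29, 36] 571
wand 0.8 [319, 345, 70, 24] 951
wand 0.61 [290, 415, 78, 38] 1253
tray 0.94 [249, 306, 107, 75] 3567
cover 0.65 [362, 208, 26, 28] 245
cover_grip 0.54 [364, 207, 24, 28] 280
top {'fx': 446.48934540766373, 'fy': 446.48934540766373, 'cx': 323.595896372333, 'cy': 238.53363022497592, 'distortion': array([0.01339426, 0.        , 0.        , 0.        , 0.        ]), 'rvec': array([ 2.1769593 , -2.13446872,  0.1968365 ]), 'tvec': array([-0.02988932,  0.54830892,  1.08795883])}
keysafe 0.78 [405, 230, 70, 60] 3410
keysafe 0.24 [225, 214, 85, 109] 5783
wand 0.82 [380, 312, 57, 46] 793
wand 0.78 [211, 320, 45, 54] 835
wand 0.66 [222, 209, 32, 56] 694
wand 0.6 [129, 352, 60, 38] 901
tray 0.9 [223, 213, 84, 110] 5961
cover_grip 0.62 [420, 229, 16, 41] 599
{'clock': 0.6, 'qpos': array([-1.28008498e+00,  3.58804863e-01,  1.51039528e+00,  1.86468884e-05,
        1.27248625e+00, -1.15085705e-01]), 'joint_vel': array([-0.00118712, -0.0002291 , -0.0010688 ,  0.0011748 ,  0.00087699,
        0.00029128]), 'tau': array([-1.33156234e-03, -5.27288568e+01, -2.78917301e+01, -3.97384392e-04,
        2.02148105e-03,  7.14911607e-06]), 'position': array([ 0.23685133, -0.55124851,  0.23126568]), 'ee_rot': array([ 9.79487164e-01,  2.01506557e-01,  4.76714023e-06, -4.74660075e-05]), 'force': array([ 0.49805182, -0.19449467,  0.08232043]), 'ft_torque': array([ 0.01882347, -0.00186394, -0.04767499]), 'finger_force': 0.0, 'width': 0.08564748114106123}
```

View pics/side0.png

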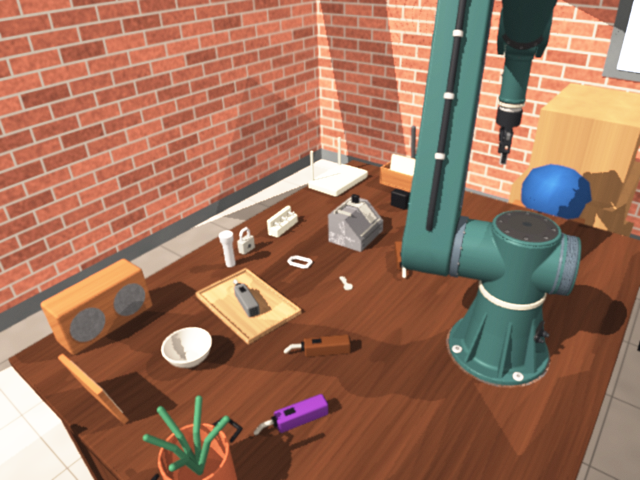

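View pics/top0.png

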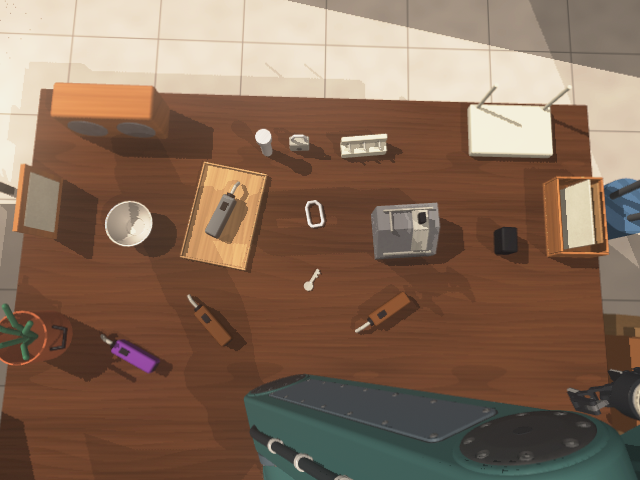

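The grey wand lies in the tray at top (222,212) and side (247,299). The others are look-alikes by colour: brown at top (211,320) and (385,312), purple at (132,352). The safe is at top (405,230), with a dark grip near (421,217). I'll confirm both in one enlarged crop.

```bash
cat > h.py <<'E'
import cv2, numpy as np
from scipy.spatial.transform import Rotation as R
from cell import manip
def cam(n):
    c=manip.camera_info(n); K=np.array([[c["fx"],0,c["cx"]],[0,c["fy"],c["cy"]],[0,0,1]])
    return K,np.array(c["distortion"]),np.array(c["rvec"]),np.array(c["tvec"])
def proj(n,P):
    K,D,r,t=cam(n); return cv2.projectPoints(np.float64(P).reshape(-1,3),r,t,K,D)[0].reshape(-1,2)
def cloud(n,d,mask):
    """world points of the masked pixels having depth"""
    K,D,r,t=cam(n); v,u=np.nonzero(mask&(d>0)); z=d[v,u]
    xy=cv2.undistortPoints(np.float64(np.c_[u,v]).reshape(-1,1,2),K,D).reshape(-1,2)
    return (np.c_[xy*z[:,None],z]-t)@cv2.Rodrigues(r)[0], np.c_[u,v]
E
python3 - <<'E'
from h import *
a=cv2.imread("pics/top0.png"); b=cv2.imread("pics/side0.png")
f=lambda im,u,v:cv2.resize(im[v:v+100,u:u+100],(400,300) if 0 else (390,290),interpolation=cv2.INTER_CUBIC)
o=np.vstack([np.hstack([f(a,360,180),f(a,175,160)]),np.hstack([f(b,310,170),f(b,200,255)])])
cv2.imwrite("pics/crop0.png",o)
for n in("top","side"):
    p,d=manip.grab_frame(n)
    u0,u1,v0,v1=(365,450,195,265) if n=="top" else (320,392,190,255)
    m=np.zeros(d.shape,bool); m[v0:v1,u0:u1]=1
    P,uv=cloud(n,d,m); np.savez(f"{n}.npz",P=P,uv=uv)
    k=P[:,2]>.02; print(n,"safe",P[k].min(0).round(3),P[k].max(0).round(3))
    for lo,hi in((.09,.104),(.104,.115),(.118,.15)):
        q=P[(P[:,2]>lo)&(P[:,2]<hi)]
        if len(q):print(lo,len(q),q.mean(0).round(4),q.min(0).round(3),q.max(0).round(3))
    for r in manip.silhouettes("wand",n):
        Q,_=cloud(n,d,r["pixels"]); print("wand",[round(float(x)) for x in r["rect"]],np.median(Q,0).round(3))
    for r in manip.silhouettes("tray",n):
        Q,_=cloud(n,d,r["pixels"]); Q=Q[Q[:,2]<.03];c,s,_a=cv2.minAreaRect(np.float32(Q[:,:2])); print("tray",c,s,_a)
E
```

```text
top safe [ 0.504 -0.303  0.02 ] [ 0.634 -0.143  0.141]
0.09 1300 [ 0.5892 -0.2154  0.0998] [ 0.548 -0.298  0.09 ] [ 0.634 -0.143  0.104]
0.104 512 [ 0.5954 -0.2277  0.108 ] [ 0.56  -0.292  0.104] [ 0.633 -0.145  0.115]
0.118 81 [ 0.5911 -0.2469  0.1326] [ 0.579 -0.255  0.118] [ 0.603 -0.24   0.141]
wand [386, 310, 47, 36] [ 0.376 -0.182  0.037]
wand [211, 322, 46, 50] [0.334 0.252 0.036]
wand [132, 353, 62, 38] [0.256 0.435 0.036]
wand [223, 209, 37, 58] [0.606 0.242 0.041]
tray (0.44589775800704956, 0.006367253139615059) (0.021942775696516037, 0.057070888578891754) 48.709163665771484
tray (0.6132419109344482, 0.24303697049617767) (0.17911699414253235, 0.2649276554584503) 79.53927612304688
tray (0.582284688949585, -0.2372010052204132) (0.14673379063606262, 0.18601761758327484) 4.932807922363281
side safe [ 0.501 -0.472  0.02 ] [ 0.832 -0.14   0.136]
0.09 434 [ 0.5811 -0.2005  0.0983] [ 0.548 -0.302  0.09 ] [ 0.636 -0.141  0.104]
0.104 154 [ 0.5926 -0.2219  0.1083] [ 0.561 -0.272  0.104] [ 0.619 -0.154  0.115]
0.118 47 [ 0.5876 -0.2466  0.1288] [ 0.575 -0.259  0.119] [ 0.601 -0.238  0.136]
wand [292, 417, 77, 40] [0.25  0.448 0.034]
wand [319, 344, 66, 22] [0.326 0.258 0.032]
wand [247, 298, 28, 33] [0.589 0.257 0.039]
wand [402, 260, 12, 38] [ 0.363 -0.151  0.032]
wand [364, 210, 26, 27] [ 0.558 -0.246  0.097]
```

View pics/crop0.png

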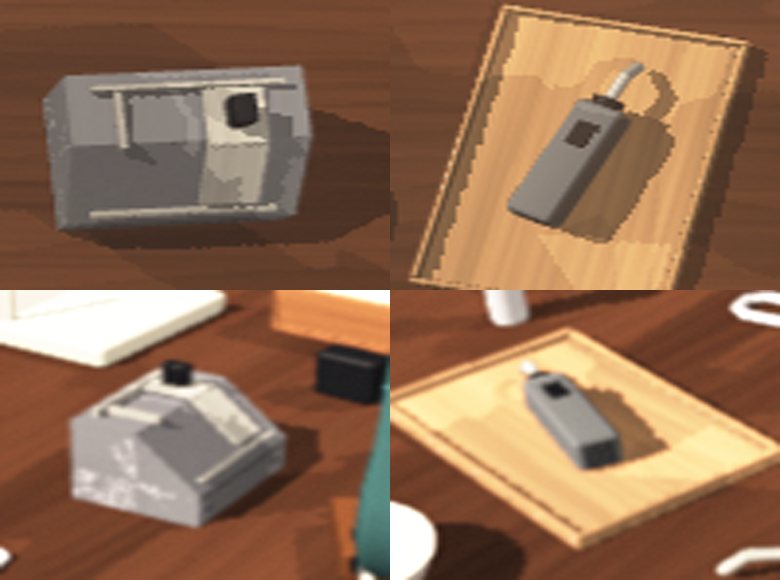

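Crop: the safe's sloped front faces world -x, and the cover, with its black grip, is at the safe's -y end with the open direction towards the stop bar at +y (image left). The wand in the tray is grey, so it is the one meant. Next I'll fit the poses.

```bash
cat >> h.py <<'E'
from scipy.optimize import least_squares
def inv(p,P):
    c,s=np.cos(p[2]),np.sin(p[2]); q=P[:,:2]-p[:2]
    return np.c_[q@[c,s],q@[-s,c],P[:,2]]
def box(q,h,z0,z1,slope=False):
    f=[abs(q[:,0])-h[0],abs(q[:,1])-h[1],z0-q[:,2],q[:,2]-z1]
    if slope: f.append((q[:,2]-q[:,0]-.1)/2**.5)
    f=np.array(f); out=np.linalg.norm(np.maximum(f[:2],0),axis=0); m=f.max(0)
    return np.where(m>0,np.maximum(m,out),m)
def fit(P,p0,*a): return least_squares(lambda p:box(inv(p,P),*a),p0,loss="soft_l1",f_scale=.002).x
def safe_pts(Ps): return Ps[(Ps[:,2]>.012)&(Ps[:,0]<.66)&(Ps[:,1]>-.33)]
E
python3 - <<'E'
from h import *
Ps={n:np.load(f"{n}.npz")["P"] for n in("top","side")}
Ps["both"]=np.vstack(list(Ps.values()))
for n,P in Ps.items():
    P=safe_pts(P)
    p=fit(P,[.57,-.22,0],[.06,.075],0,.1,True); q=inv(p,P); r=box(q,[.06,.075],0,.1,True)
    print(n,p.round(4),np.degrees(p[2]).round(2),"med",np.median(abs(r)).round(4))
    g=q[q[:,2]>.118]; print(" grip",np.median(g,0).round(4),g.min(0).round(3),g.max(0).round(3))
T=[]
for n in("top","side"):
    p,d=manip.grab_frame(n)
    m=np.zeros(d.shape,bool); m[160:275,175:275]=n=="top"; m[265:345,190:305]|=n=="side"
    P,_=cloud(n,d,m)
    for L,ok in(("tray",(P[:,2]<.03)&(P[:,2]>.002)),("wand",(P[:,2]>.018))):
        Q=P[ok]
        if L=="wand":
            Q=Q[np.hypot(*(Q[:,:2]-[.6,.245]).T)<.11]
            w=fit(Q,[.6,.245,-.47],[.055,.017],.005,.041); q=inv(w,Q); print(n,L,w.round(4),np.degrees(w[2]).round(1),q.min(0).round(3),q.max(0).round(3))
        else: print(n,L,cv2.minAreaRect(np.float32(Q[:,:2])))
E
```

```text
top [ 0.5669 -0.2229  0.0648] 3.71 med 0.0021
 grip [ 0.0228 -0.0252  0.1345] [ 0.011 -0.034  0.118] [ 0.035 -0.019  0.141]
side [ 0.5668 -0.2241  0.073 ] 4.18 med 0.002
 grip [ 0.02   -0.0229  0.1293] [ 0.007 -0.037  0.119] [ 0.033 -0.015  0.136]
both [ 0.5669 -0.2236  0.0692] 3.97 med 0.0021
 grip [ 0.0217 -0.0236  0.1333] [ 0.007 -0.038  0.118] [ 0.035 -0.016  0.141]
top tray ((0.6085104942321777, 0.24239420890808105), (0.30688461661338806, 0.26265662908554077), 1.9233002662658691)
top wand [ 0.612   0.2432 -0.4296] -24.6 [-0.085 -0.102  0.018] [0.095 0.091 0.051]
side tray ((0.6277090311050415, 0.24975502490997314), (0.36763280630111694, 0.36468350887298584), 36.28470993041992)
side wand [ 0.6051  0.2459 -0.4146] -23.8 [-0.086 -0.017  0.018] [0.091 0.084 0.048]
```

```bash
cat >> h.py <<'E'
def go(xyz,yaw,frm=None):
    """tool-axis shift and turn from the present pose (or frm=(xyz,yaw)) to xyz, yaw (deg, tool x in the world)"""
    if frm is None:
        s=manip.get_state(); x=R.from_quat(s["ee_rot"]).as_matrix()[:,0]; frm=(s["position"],np.degrees(np.arctan2(x[1],x[0])))
    p,y=frm; a=np.radians(y); d=np.array(xyz)-p
    M=np.array([[np.cos(a),np.sin(a),0],[np.sin(a),-np.cos(a),0],[0,0,-1]])
    print((M@d).round(4),"turn",round((y-yaw+180)%360-180,2),"now",np.round(p,4),round(y,2))
E
python3 -c "
from h import *
go([.589,-.2465,.2],4)"
```

```text
[ 0.4439 -0.141   0.0313] turn 19.25 now [ 0.2368 -0.5513  0.2313] 23.25
```

Call:
{"fn": "play_rows", "kwargs": {"commands": [[0.044,-0.014,0,5],[0.1,-0.032,0,10],[0.156,-0.05,0,15],[0.212,-0.067,0,19.25],[0.266,-0.084,0,19.25]], "fingers": 1}}

```text
clock: 1.62
position: [0.4495, -0.3678, 0.2315]
ee_rot: [0.999, 0.035, 0.0, 0.0]
force: [0.1, -0.4, 0.6]
width: 0.0853
finger_force: 0.0
```

```bash
python3 -c "
from h import *
go([.589,-.2465,.16],4)"
```

```text
[ 0.1475 -0.1114  0.0715] turn -0.04 now [ 0.4495 -0.3678  0.2315] 3.96
```

Call:
{"fn": "play_rows", "kwargs": {"commands": [[0.045,-0.034,0.01,0],[0.09,-0.068,0.03,0],[0.13,-0.098,0.05,0],[0.149,-0.112,0.071,0],[0.149,-0.112,0.071,0]]}}

```text
clock: 2.25
position: [0.5883, -0.2454, 0.1581]
ee_rot: [0.999, 0.036, -0.002, -0.001]
force: [-0.5, -1.3, -0.7]
width: 0.0852
finger_force: 0.0
```

Run:
```python
from h import *
go([.589,-.2465,.112],4)
a,_=manip.grab_frame("side"); b,_=manip.grab_frame("top")
f=lambda im,u,v:cv2.resize(im[v:v+100,u:u+100],(400,400),interpolation=cv2.INTER_CUBIC)
cv2.imwrite("pics/c1.png",np.hstack([f(a,310,150),f(b,370,180)]))
```

```text
[0.0006 0.0011 0.0461] turn 0.13 now [ 0.5883 -0.2454  0.1581] 4.13
```

View pics/c1.png

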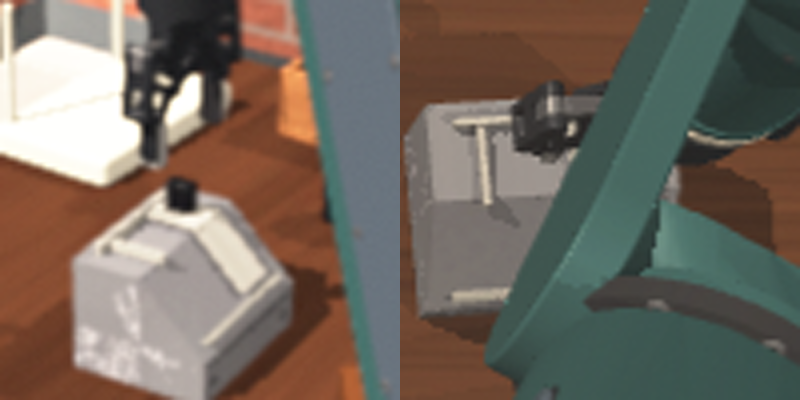

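Side crop: the open fingers hang above the grip, which is at about side (355,198). Descending and closing.

Call:
{"fn": "play_rows", "kwargs": {"commands": [[0,0.001,0.02,0],[0,0.001,0.04,0],[0,0.001,0.046,0],[0,0.001,0.046,0],[0,0.001,0.046,0]]}}

```text
clock: 2.98
position: [0.5894, -0.2487, 0.1154]
ee_rot: [0.999, 0.035, 0.001, 0.0]
force: [-0.7, 0.3, -0.4]
width: 0.0853
finger_force: 0.0
```

Call:
{"fn": "play_rows", "kwargs": {"commands": [[0,0,0,0],[0,0,0,0],[0,0,0,0],[0,0,0,0],[0,0,0,0]], "fingers": 0, "newtons": 30}}

```text
clock: 3.6
position: [0.589, -0.248, 0.1145]
ee_rot: [0.999, 0.035, 0.0, 0.0]
force: [-0.7, -1.1, 1.3]
width: 0.0133
finger_force: 33.7
```

Call:
{"fn": "play_rows", "kwargs": {"commands": [[0,-0.008,0,0],[0,-0.016,0,0],[0,-0.024,0,0],[0,-0.032,0,0],[0,-0.038,0,0]]}}

```text
clock: 4.22
position: [0.5859, -0.2093, 0.1145]
ee_rot: [0.999, 0.035, -0.0, -0.0]
force: [-3.0, -1.9, 5.6]
width: 0.0132
finger_force: 34.3
```

Call:
{"fn": "play_rows", "kwargs": {"commands": [[0,-0.003,0,0],[0,-0.006,0,0],[0,-0.009,0,0],[0,-0.01,0,0],[0,-0.01,0,0]]}}

```text
clock: 4.85
position: [0.5853, -0.2024, 0.1144]
ee_rot: [0.999, 0.035, -0.0, 0.002]
force: [-4.2, -11.0, 3.5]
width: 0.0137
finger_force: 33.9
```

Call:
{"fn": "play_rows", "kwargs": {"commands": [[0,-0.002,0,0],[0,-0.003,0,0],[0,-0.003,0,0]]}}

```text
clock: 5.22
position: [0.5853, -0.2022, 0.1145]
ee_rot: [0.999, 0.035, -0.0, 0.004]
force: [-5.0, -19.8, -0.7]
width: 0.0133
finger_force: 33.8
```

Call:
{"fn": "play_rows", "kwargs": {"commands": [[0,0.0,0,0],[0,0.0,0,0],[0,0.0,-0.02,0],[0,0.0,-0.05,0],[0,0,-0.1,0]], "fingers": 0.35}}

```text
clock: 5.85
position: [0.5842, -0.1953, 0.2133]
ee_rot: [0.999, 0.035, -0.002, -0.002]
force: [0.9, -0.7, -0.7]
width: 0.0299
finger_force: 0.0
```

Run:
```python
from h import *
s=manip.get_state(); print(s["width"],s["force"],s["clock"]); 
p,d=manip.grab_frame("side"); m=np.zeros(d.shape,bool); m[180:255,320:392]=1
P,_=cloud("side",d,m); p=[.5669,-.2236,.0692]; q=inv(p,safe_pts(P)); g=q[(q[:,2]>.116)&(q[:,2]<.137)&(abs(q[:,0]-.02)<.02)]
print(len(g),np.median(g,0),g.min(0),g.max(0))
go([.5,-.15,.25],4)
```

```text
0.02985562138255693 [ 0.88460421 -0.65249816 -0.68648804] 5.85
56 [0.01784816 0.02572855 0.12781164] [0.00630809 0.01445447 0.11635417] [0.03162352 0.03028518 0.1367242 ]
[-0.0849 -0.0532 -0.0283] turn 0.04 now [ 0.5884 -0.1971  0.2217] 4.04
```

The cover is at its end stop: force rose to 20 N with no motion, and the grip measures y≈+0.022. Now to the wand.

Call:
{"fn": "play_rows", "kwargs": {"commands": [[0.003,-0.04,-0.01,6],[0.007,-0.095,-0.01,12],[0.01,-0.15,-0.01,18],[0.014,-0.2,-0.01,24],[0.017,-0.25,-0.01,28.5]], "fingers": 1}}

```text
clock: 6.52
position: [0.5846, 0.0562, 0.2242]
ee_rot: [0.977, -0.213, -0.0, -0.001]
force: [1.2, 0.2, 0.1]
width: 0.0854
finger_force: 0.0
```

Run:
```python
from h import *
A=[];T=[]
for n in("top","side"):
    im,d=manip.grab_frame(n); cv2.imwrite(f"pics/{n}w.png",im)
    r=[x for x in manip.silhouettes("wand",n)]
    r=[x for x in r if np.hypot(*(np.array(x["rect"][:2])-((223,209) if n=="top" else (247,298))))<25]
    if r: 
        m=r[0]["pixels"]; Q,_=cloud(n,d,m); Q=Q[(Q[:,2]>.015)&(Q[:,2]<.05)]; 
        w=[.608,.2445,-.42]
        for k in range(3):
            q=inv(w,Q); S=Q[(abs(q[:,0])<.062)&(abs(q[:,1])<.024)]; w=fit(S,w,[.055,.017],.005,.041)
        q=inv(w,S); print(n,len(S),w.round(4),np.degrees(w[2]).round(1),q.min(0).round(3),q.max(0).round(3)); A.append(S)
        t=inv(w,Q); t=t[t[:,0]>.062]; print("tube",np.median(t[:,1:],0).round(4) if len(t) else 0)
    P,_=cloud(n,d,np.ones(d.shape,bool)); t=P[(P[:,2]>.003)&(P[:,2]<.018)&(abs(P[:,0]-.613)<.16)&(abs(P[:,1]-.243)<.13)]
    t=t[np.hypot(*(t[:,:2]-[.613,.243]).T)<.165]
    p=fit(t,[.613,.243,-.18],[.13,.085],-.01,.1); q=inv(p,t); print(n,"tray",p.round(4),np.degrees(p[2]).round(1),np.percentile(q,[1,99],axis=0).round(3).tolist())
S=np.vstack(A); w=fit(S,w,[.055,.017],.005,.041); print("both",w.round(4),np.degrees(w[2]))
go([w[0],w[1],.15],np.degrees(w[2]))
```

```text
top tray [0.6135 0.2496 0.1185] 6.8 [[-0.136, -0.124, 0.003], [0.142, 0.119, 0.017]]
side 468 [ 0.6043  0.246  -0.4134] -23.7 [-0.059 -0.017  0.015] [0.06  0.019 0.047]
tube [0.0019 0.0336]
side tray [ 0.6086  0.2467 -0.1527] -8.7 [[-0.131, -0.093, 0.003], [0.131, 0.121, 0.017]]
both [ 0.6043  0.246  -0.4134] -23.68698016103291
[-0.0606 -0.1821  0.0741] turn -0.62 now [0.5846 0.0551 0.2241] -24.31
```

Call:
{"fn": "play_rows", "kwargs": {"commands": [[-0.015,-0.045,0.01,0],[-0.03,-0.1,0.03,0],[-0.048,-0.15,0.05,0],[-0.059,-0.182,0.074,0],[-0.059,-0.182,0.074,0]]}}

```text
clock: 7.35
position: [0.6055, 0.2445, 0.1478]
ee_rot: [0.977, -0.211, -0.002, 0.001]
force: [0.0, -0.9, 0.3]
width: 0.0853
finger_force: 0.0
```

Run:
```python
from h import *
go([.606,.2455,.012],-24.3)
a,_=manip.grab_frame("side"); b,_=manip.grab_frame("top")
f=lambda im,u,v:cv2.resize(im[v:v+100,u:u+100],(400,400),interpolation=cv2.INTER_CUBIC)
cv2.imwrite("pics/c2.png",np.hstack([f(a,195,250),f(b,175,160)]))
```

```text
[ 0.     -0.0011  0.1358] turn -0.08 now [0.6055 0.2445 0.1478] -24.38
```

View pics/c2.png

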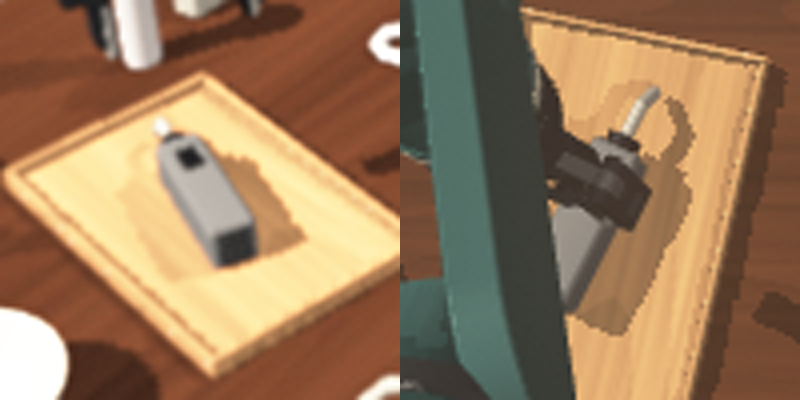

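The wand lies undisturbed at side (247,300), and the gripper hangs above its body. Descending.

Call:
{"fn": "play_rows", "kwargs": {"commands": [[0,-0.001,0.04,0],[0,-0.001,0.08,0],[0,-0.001,0.11,0],[0,-0.001,0.128,0],[0,-0.001,0.134,0]]}}

```text
clock: 8.07
position: [0.6074, 0.2434, 0.0161]
ee_rot: [0.977, -0.213, -0.0, 0.0]
force: [0.0, 0.0, 0.5]
width: 0.0853
finger_force: 0.0
```

Call:
{"fn": "play_rows", "kwargs": {"commands": [[0,0,0,0],[0,0,0,0],[0,0,0,0],[0,0,0,0],[0,0,0,0]], "fingers": 0, "newtons": 50}}

```text
clock: 8.7
position: [0.6081, 0.2449, 0.0177]
ee_rot: [0.977, -0.212, 0.001, -0.001]
force: [-0.5, -0.1, 6.5]
width: 0.0331
finger_force: 51.9
```

Call:
{"fn": "play_rows", "kwargs": {"commands": [[0,0,-0.01,0],[0,0,-0.03,0],[0,0,-0.06,0],[0,0,-0.1,0],[0,0,-0.14,0]], "newtons": 60}}

```text
clock: 9.32
position: [0.6069, 0.2445, 0.1586]
ee_rot: [0.977, -0.212, 0.0, -0.0]
force: [0.4, 0.4, -1.4]
width: 0.0332
finger_force: 60.1
```

Call:
{"fn": "play_rows", "kwargs": {"commands": [[0,0,-0.02,0],[0,0,-0.03,0],[0,0,-0.03,0],[0,0,-0.03,0]]}}

```text
clock: 9.82
position: [0.6062, 0.2443, 0.1852]
ee_rot: [0.977, -0.212, -0.001, 0.0]
force: [0.7, 0.9, -1.9]
width: 0.0326
finger_force: 60.2
```

Run:
```python
from h import *
s=manip.get_state(); go(s["position"],0); print(s["force"],s["width"],s["clock"])
a,_=manip.grab_frame("side"); b,_=manip.grab_frame("top")
x=R.from_quat(s["ee_rot"]).as_matrix()[:,0]; t=s["position"]
noz=t+.102*x+[0,0,-.0127+.009]; print(noz)
for im,n in((a,"side"),(b,"top")):
    print(n,proj(n,[t,noz]).round(0).tolist())
f=lambda im,n:(lambda c:cv2.resize(im[int(c[1])-60:int(c[1])+60,int(c[0])-60:int(c[0])+60],(400,400),interpolation=cv2.INTER_CUBIC))(proj(n,noz)[0])
cv2.imwrite("pics/c3.png",np.hstack([f(a,"side"),f(b,"top")]))
```

```text
[0. 0. 0.] turn -24.5 now [0.6062 0.2443 0.1852] -24.5
[ 0.65215637  0.91945406 -1.93686461] 0.03257068537575565 9.825
[0.69905849 0.20198275 0.18133628]
side [[238.0, 249.0], [226.0, 232.0]]
top [[207.0, 201.0], [229.0, 161.0]]
```

View pics/c3.png

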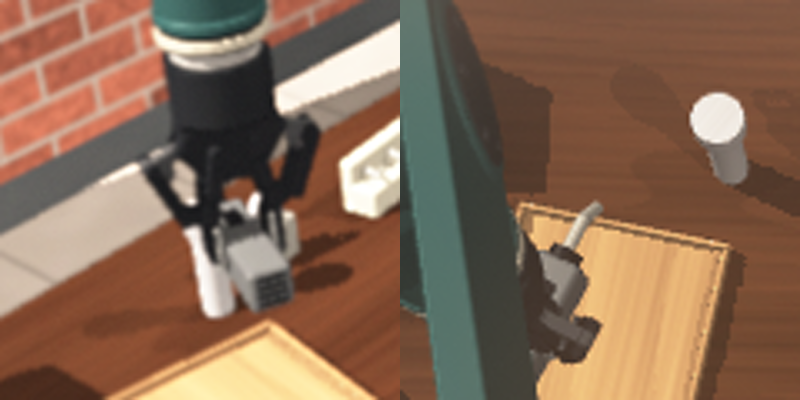

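Crop: the wand is held level. The nozzle tip is at about top (228,163), against a predicted (229,161). I'll quantify this in the tool frame using depth.

```bash
cat >> h.py <<'E'
def held(n):
    """points near the held wand in tool-yaw frame (origin TCP, z up)"""
    s=manip.get_state(); im,d=manip.grab_frame(n); P,uv=cloud(n,d,np.ones(d.shape,bool))
    q=(P-s["position"])@(R.from_quat(s["ee_rot"]).as_matrix()*[1,-1,-1])
    k=(abs(q[:,0])<.13)&(abs(q[:,1])<.035)&(q[:,2]>-.03)&(q[:,2]<.045); return q[k]
E
python3 - <<'E'
from h import *
for n in("top","side"):
    q=held(n); print(n,len(q))
    for lo in np.arange(-.07,.125,.01):
        k=q[(q[:,0]>=lo)&(q[:,0]<lo+.01)]
        if len(k): print(round(lo,3),len(k),"y",np.percentile(k[:,1],[5,50,95]).round(4),"z",np.percentile(k[:,2],[5,50,95]).round(4))
    k=q[q[:,0]>.06]; print("max x",np.sort(k[:,0])[-6:].round(4) if len(k) else 0)
    k=q[q[:,0]<0]; print("min x",np.sort(k[:,0])[:6].round(4) if len(k) else 0)
E
```

```text
top 327
-0.03 12 y [-0.0175 -0.0169 -0.0159] z [-0.0073  0.0049  0.0147]
-0.02 26 y [-0.0225 -0.0165 -0.0143] z [-0.0037  0.0127  0.0304]
-0.01 5 y [-0.0274 -0.0234 -0.0219] z [0.0071 0.0214 0.0364]
0.01 5 y [-0.017  -0.0162 -0.0153] z [0.0011 0.0095 0.0205]
0.02 41 y [-0.0164 -0.0138 -0.0025] z [-0.0008  0.0221  0.0265]
0.03 59 y [-0.0161 -0.0101  0.0034] z [0.0028 0.0233 0.0272]
0.04 74 y [-0.0162 -0.0068  0.0112] z [-0.0018  0.0242  0.0262]
0.05 40 y [-0.0098 -0.0021  0.0075] z [0.0139 0.022  0.025 ]
0.06 18 y [-0.0035 -0.0002  0.0038] z [0.0165 0.0189 0.0203]
0.07 20 y [-0.0027  0.0002  0.0045] z [0.0128 0.0174 0.0195]
0.08 14 y [-0.0033 -0.0008  0.0019] z [0.009  0.0143 0.0196]
0.09 13 y [-0.0031 -0.0007  0.0041] z [0.0021 0.0059 0.0099]
max x [0.0948 0.0949 0.0951 0.0965 0.0967 0.0984]
min x [-0.0268 -0.0267 -0.0253 -0.0251 -0.0237 -0.0234]
side 628
-0.07 33 y [-0.0112  0.0017  0.012 ] z [-0.003   0.0114  0.0223]
-0.06 149 y [-0.0147  0.0007  0.0159] z [-0.0082  0.0093  0.0243]
-0.05 43 y [-0.0111  0.0083  0.0166] z [0.0038 0.0236 0.0255]
-0.04 38 y [-0.0136  0.0076  0.0172] z [-0.0003  0.0224  0.0253]
-0.03 46 y [-0.0142  0.0054  0.0169] z [-0.0001  0.0226  0.0256]
-0.02 99 y [-0.023   0.016   0.0255] z [0.0059 0.024  0.043 ]
-0.01 110 y [-0.0287  0.001   0.0299] z [0.0082 0.0237 0.0387]
0.0 40 y [-0.0169 -0.0013  0.0302] z [0.0152 0.024  0.0376]
0.01 29 y [-0.0158 -0.0005  0.0082] z [0.0214 0.025  0.0277]
0.02 17 y [-0.0142 -0.0018  0.0073] z [0.0212 0.0249 0.0277]
0.03 14 y [-0.013  -0.0058  0.0035] z [0.0221 0.0244 0.0271]
0.04 10 y [-0.0135 -0.0066 -0.0005] z [0.0228 0.0237 0.0243]
max x 0
min x [-0.0642 -0.0637 -0.0629 -0.0624 -0.0621 -0.062 ]
```

Call:
{"fn": "play_rows", "kwargs": {"commands": [[0,0.025,0,0],[0,0.065,0,0],[0,0.115,0,0],[0,0.165,0,0],[0,0.22,0,0]]}}

```text
clock: 10.65
position: [0.5153, 0.0432, 0.1861]
ee_rot: [0.977, -0.212, 0.0, -0.0]
force: [0.5, -0.5, -1.7]
width: 0.033
finger_force: 60.2
```

Call:
{"fn": "play_rows", "kwargs": {"commands": [[0,0.05,0,0],[0,0.1,0,0],[0,0.15,0,0],[0,0.2,0,0],[0,0.25,0,0]]}}

```text
clock: 11.28
position: [0.4114, -0.1846, 0.1862]
ee_rot: [0.977, -0.212, 0.0, -0.0]
force: [-0.2, -0.8, -1.6]
width: 0.0331
finger_force: 60.2
```

Call:
{"fn": "play_rows", "kwargs": {"commands": [[0,0.04,0,-8],[0,0.07,0,-16],[0,0.09,0,-24],[0,0.093,0,-28.5],[0,0.093,0,-28.5]]}}

```text
clock: 11.9
position: [0.3734, -0.2681, 0.1861]
ee_rot: [0.999, 0.034, -0.0, -0.0]
force: [0.1, 0.8, -1.0]
width: 0.0326
finger_force: 60.1
```

Run:
```python
from h import *
s=manip.get_state(); print(s["force"],s["width"],s["clock"])
go([.370,-.267,.088],4); go([.4282,-.2633,.088],4)
```

```text
[ 0.14855174  0.80516038 -1.01229712] 0.03255768194118273 11.9
[-0.0033 -0.0013  0.0981] turn -0.1 now [ 0.3734 -0.2681  0.1861] 3.9
[ 0.055  -0.001   0.0981] turn -0.1 now [ 0.3734 -0.2681  0.1861] 3.9
```

Call:
{"fn": "play_rows", "kwargs": {"commands": [[0,-0.001,0.02,0],[0,-0.001,0.045,0],[0,-0.001,0.07,0],[0.01,-0.001,0.09,0],[0.025,-0.001,0.098,0]]}}

```text
clock: 12.52
position: [0.3983, -0.264, 0.0872]
ee_rot: [0.999, 0.034, -0.001, -0.001]
force: [-0.1, -0.0, -2.1]
width: 0.033
finger_force: 60.3
```

Run:
```python
from h import *
s=manip.get_state(); go([.4282,-.2633,.088],4)
x=R.from_quat(s["ee_rot"]).as_matrix()[:,0]; noz=s["position"]+.096*x+[0,0,-.003]
p=[.5669,-.2236,.0692]; c,si=np.cos(p[2]),np.sin(p[2]); W=lambda a:[p[0]+c*a[0]-si*a[1],p[1]+si*a[0]+c*a[1],a[2]]
key=W([-.031,-.03,.071]); goal=W([-.0451,-.03,.0851]); print("noz",noz.round(4),"goal",np.round(goal,4))
o=[]
for n in("side","top"):
    im,d=manip.grab_frame(n); u=proj(n,[noz,key]); print(n,u.round(1).tolist())
    P,_=cloud(n,d,np.ones(d.shape,bool)); q=safe_pts(P); q=q[(q[:,0]>.5)&(q[:,1]<-.13)&(q[:,2]<.15)&(q[:,0]<.645)]
    if len(q)>300: f=fit(q,p,[.06,.075],0,.1,True); print("refit",len(q),f.round(4))
    h=held(n); k=h[(h[:,0]>.06)&(h[:,0]<.11)&(abs(h[:,1])<.01)]; print("tube",len(k),np.sort(k[:,0])[-5:].round(4),np.median(k[:,1:],0).round(4) if len(k) else 0)
    a,b=np.clip(u[1]-45,0,[550,390]).astype(int); o.append(cv2.resize(im[b:b+90,a:a+90],(400,400),interpolation=cv2.INTER_CUBIC)); print("crop",a,b)
cv2.imwrite("pics/c4.png",np.hstack(o))
```

```text
[ 0.0299  0.0013 -0.0008] turn -0.08 now [ 0.3983 -0.264   0.0872] 3.92
noz [ 0.4941 -0.2575  0.084 ] goal [ 0.524  -0.2566  0.0851]
side [[381.2, 216.1], [369.2, 216.0]]
refit 2008 [ 0.567  -0.2241  0.0872]
tube 34 [0.0926 0.093  0.0945 0.0953 0.0973] [0.0038 0.0118]
crop 324 170
top [[421.6, 260.3], [419.3, 243.1]]
refit 3383 [ 0.5667 -0.2233  0.0929]
tube 63 [0.0968 0.097  0.0977 0.0994 0.0997] [0.0034 0.0167]
crop 374 198
```

View pics/c4.png

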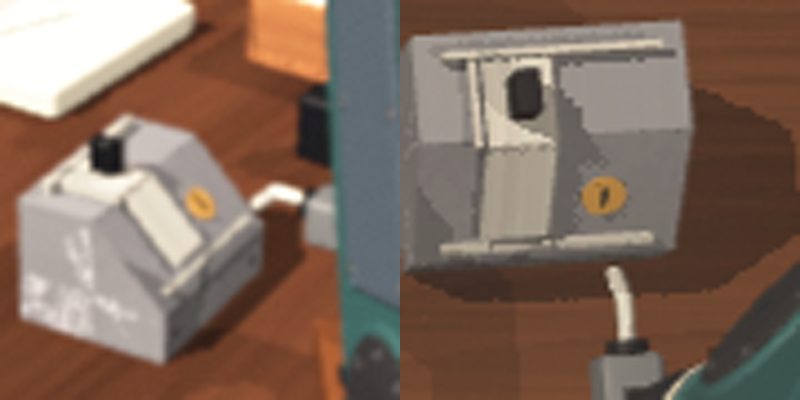

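Crops: the cover rests against its stop bar. The keyway is visible at top (420,242) and side (369,216), both within about 1 px of prediction. The nozzle is at top (422,259) and side (382,216), also as predicted. Advancing the last 30 mm.

Call:
{"fn": "play_rows", "kwargs": {"commands": [[0.008,0.001,0,-0.2],[0.016,0.002,-0.001,-0.4],[0.023,0.003,-0.001,-0.6],[0.028,0.0035,-0.001,-0.6],[0.03,0.0035,-0.001,-0.6]]}}

```text
clock: 13.35
position: [0.4291, -0.2665, 0.0893]
ee_rot: [0.999, 0.04, 0.0, -0.0]
force: [0.1, -0.6, -1.8]
width: 0.0327
finger_force: 60.3
```

Call:
{"fn": "play_rows", "kwargs": {"commands": [[0,0,0,0],[0,0,0,0],[0,0,0,0]]}}

```text
clock: 13.72
position: [0.4284, -0.2664, 0.0892]
ee_rot: [0.999, 0.04, -0.0, -0.0]
force: [0.4, -0.7, -1.2]
width: 0.033
finger_force: 60.3
```

Run:
```python
from h import *
s=manip.get_state(); print(s["force"],s["width"],s["clock"]); go([.4285,-.2655,.088],4.6)
x=R.from_quat(s["ee_rot"]).as_matrix()[:,0]; noz=s["position"]+.096*x+[0,0,-.003]
p=[.5669,-.2236,np.radians(4.6)]; print("nozzle in safe",inv(p,noz[None]).round(4))
o=[]
for n in("side","top"):
    im,d=manip.grab_frame(n); u=proj(n,noz)[0]; print(n,u.round(1).tolist())
    h=held(n); k=h[(h[:,0]>.06)&(h[:,0]<.108)&(abs(h[:,1])<.01)&(h[:,2]>-.006)]; print("tube",len(k),np.sort(k[:,0])[-5:].round(4),np.median(k[:,1:],0).round(4) if len(k) else 0)
    a,b=(u-25).astype(int); o.append(cv2.resize(im[b:b+50,a:a+50],(400,400),interpolation=cv2.INTER_CUBIC)); print("crop",a,b)
cv2.imwrite("pics/c5.png",np.hstack(o))
```

```text
[ 0.36907253 -0.67199005 -1.21385673] 0.03298890351855403 13.725
[ 0.0001 -0.0009  0.0012] turn -0.01 now [ 0.4284 -0.2664  0.0892] 4.59
nozzle in safe [[-0.0454 -0.0316  0.0862]]
side [373.5, 212.7]
tube 31 [0.09   0.0924 0.0945 0.0951 0.0975] [0.0045 0.0129]
crop 348 187
top [422.2, 247.9]
tube 60 [0.0973 0.0977 0.0977 0.0998 0.1001] [0.0035 0.017 ]
crop 397 222
```

View pics/c5.png

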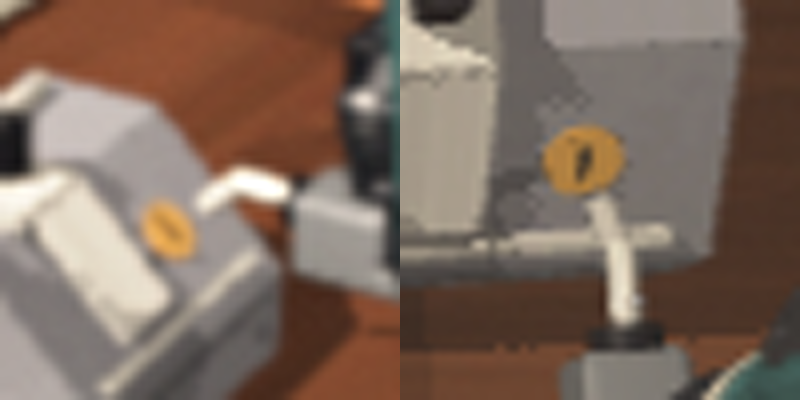

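The nozzle is centred in front of the keyway within about 1–2 mm at about 20 mm: tip at side (374,213) and top (422,247), keyway at side (369,216) and top (420,242). Holding.

Call:
{"fn": "play_rows", "kwargs": {"commands": [[0,0,0,0],[0,0,0,0],[0,0,0,0],[0,0,0,0],[0,0,0,0]]}}

```text
clock: 14.55
position: [0.4287, -0.2665, 0.0893]
ee_rot: [0.999, 0.04, 0.0, -0.0]
force: [0.4, -0.0, -0.9]
width: 0.0331
finger_force: 60.3
```

Call:
{"fn": "play_rows", "kwargs": {"commands": [[0,0,0,0],[0,0,0,0],[0,0,0,0],[0,0,0,0],[0,0,0,0]]}}

```text
clock: 15.18
position: [0.4287, -0.2665, 0.0893]
ee_rot: [0.999, 0.04, 0.0, -0.0]
force: [0.1, -1.0, -2.2]
width: 0.0328
finger_force: 60.3
```

Call:
{"fn": "play_rows", "kwargs": {"commands": [[0,0,0,0],[0,0,0,0],[0,0,0,0],[0,0,0,0],[0,0,0,0]]}}

```text
clock: 15.8
position: [0.4287, -0.2664, 0.0893]
ee_rot: [0.999, 0.04, -0.0, -0.0]
force: [0.4, 1.1, -2.3]
width: 0.0328
finger_force: 60.3
```

Call:
{"fn": "play_rows", "kwargs": {"commands": [[0,0,0,0],[0,0,0,0],[0,0,0,0],[0,0,0,0],[0,0,0,0]]}}

```text
clock: 16.42
position: [0.4287, -0.2664, 0.0893]
ee_rot: [0.999, 0.04, -0.0, -0.0]
force: [0.4, -0.4, -1.2]
width: 0.0325
finger_force: 60.3
```

Call:
{"fn": "play_rows", "kwargs": {"commands": [[0,0,0,0],[0,0,0,0],[0,0,0,0],[0,0,0,0],[0,0,0,0]]}}

```text
clock: 17.05
position: [0.4287, -0.2664, 0.0893]
ee_rot: [0.999, 0.04, -0.0, -0.0]
force: [-0.6, 0.5, -1.3]
width: 0.033
finger_force: 60.3
```

Call:
{"fn": "play_rows", "kwargs": {"commands": [[-0.01,0,0,0],[-0.03,0,0,0],[-0.055,0,-0.015,0],[-0.06,0,-0.05,0],[-0.06,0,-0.098,0]]}}

```text
clock: 17.68
position: [0.3657, -0.27, 0.187]
ee_rot: [0.999, 0.039, -0.002, -0.002]
force: [1.8, -0.5, -0.5]
width: 0.0326
finger_force: 60.2
```

Call:
{"fn": "play_rows", "kwargs": {"commands": [[0.01,-0.02,-0.005,0],[0.03,-0.055,-0.01,0],[0.052,-0.095,-0.01,0],[0.075,-0.137,-0.01,0],[0.098,-0.179,-0.01,0]]}}

```text
clock: 18.3
position: [0.451, -0.0841, 0.1971]
ee_rot: [0.999, 0.04, -0.0, -0.0]
force: [0.2, -0.4, -1.7]
width: 0.0329
finger_force: 60.3
```

Call:
{"fn": "play_rows", "kwargs": {"commands": [[0.023,-0.042,0,0],[0.046,-0.084,0,0],[0.069,-0.126,0,0],[0.092,-0.168,0,0],[0.115,-0.21,0,0]]}}

```text
clock: 18.92
position: [0.5491, 0.1338, 0.197]
ee_rot: [0.999, 0.04, -0.001, 0.0]
force: [0.7, -0.8, -2.0]
width: 0.0327
finger_force: 60.3
```

Call:
{"fn": "play_rows", "kwargs": {"commands": [[0.02,-0.038,0,7],[0.04,-0.07,0,14],[0.053,-0.095,0,21],[0.058,-0.106,0,28.5],[0.058,-0.108,0,28.5]]}}

```text
clock: 19.55
position: [0.5984, 0.2452, 0.1967]
ee_rot: [0.978, -0.206, -0.001, 0.0]
force: [-0.2, -0.7, -1.9]
width: 0.033
finger_force: 60.3
```

Run:
```python
from h import *
s=manip.get_state(); print(s["force"],s["width"],s["clock"]); go([.601,.2465,.018],-24)
for n in("top","side"):
    q=held(n); k=q[(abs(q[:,0])<.06)&(abs(q[:,1])<.012)&(q[:,2]>.015)&(q[:,2]<.032)]; print(n,len(k),np.polyfit(k[:,0],k[:,2],1).round(4) if len(k)>9 else 0)
```

```text
[-0.24822741 -0.66574261 -1.91725842] 0.03296351081913305 19.55
[ 0.0019 -0.0022  0.1787] turn 0.19 now [0.5984 0.2452 0.1967] -23.81
top 140 [-0.1422  0.0298]
side 221 [0.0276 0.0242]
```

Call:
{"fn": "play_rows", "kwargs": {"commands": [[0.001,0,0.045,0],[0.001,0,0.095,0],[0.001,0,0.135,0],[0.001,0,0.158,0],[0.001,0,0.168,0]]}}

```text
clock: 20.27
position: [0.5987, 0.244, 0.0279]
ee_rot: [0.978, -0.207, -0.001, 0.001]
force: [0.0, 1.2, -1.0]
width: 0.033
finger_force: 60.3
```

Call:
{"fn": "play_rows", "kwargs": {"commands": [[0,0,0.002,0],[0,0,0.004,0],[0,0,0.006,0],[0,0,0.008,0],[0,0,0.008,0]]}}

```text
clock: 20.9
position: [0.6001, 0.2455, 0.0215]
ee_rot: [0.978, -0.207, 0.0, -0.0]
force: [-0.7, -0.1, -1.4]
width: 0.0329
finger_force: 60.3
```

Call:
{"fn": "play_rows", "kwargs": {"commands": [[0,0,0.001,0],[0,0,0.002,0],[0,0,0.003,0],[0,0,0.004,0],[0,0,0.004,0]]}}

```text
clock: 21.52
position: [0.6, 0.2455, 0.0177]
ee_rot: [0.978, -0.207, 0.0, -0.0]
force: [-1.5, -1.1, 3.8]
width: 0.0328
finger_force: 60.7
```

Contact with the tray floor, so I release.

Call:
{"fn": "play_rows", "kwargs": {"commands": [[0,0,0,0],[0,0,0,0],[0,0,0,0],[0,0,0,0],[0,0,0,0]], "fingers": 0.85}}

```text
clock: 22.15
position: [0.6001, 0.2455, 0.0173]
ee_rot: [0.978, -0.207, -0.0, -0.0]
force: [-0.0, -0.5, 0.7]
width: 0.0724
finger_force: 0.0
```

Call:
{"fn": "play_rows", "kwargs": {"commands": [[0,0,-0.02,0],[0,0,-0.06,0],[0,0,-0.11,0],[0,0,-0.16,0],[0,0,-0.2,0]]}}

```text
clock: 22.78
position: [0.6006, 0.2456, 0.2215]
ee_rot: [0.978, -0.207, 0.002, -0.001]
force: [0.9, 1.0, 1.6]
width: 0.0726
finger_force: 0.0
```

Call:
{"fn": "play_rows", "kwargs": {"commands": [[-0.03,0.03,0,0],[-0.07,0.07,0,0],[-0.1,0.1,0,0],[-0.12,0.12,0,0],[-0.12,0.12,0,0]]}}

```text
clock: 23.4
position: [0.4398, 0.1838, 0.2186]
ee_rot: [0.978, -0.207, 0.0, -0.0]
force: [-0.4, -0.1, -0.4]
width: 0.0725
finger_force: 0.0
```

Run:
```python
from h import *
a,d=manip.grab_frame("side"); b,_=manip.grab_frame("top"); s=manip.get_state(); print(s["force"],s["width"],s["clock"])
f=lambda im,u,v,w,h:cv2.resize(im[v:v+h,u:u+w],(400,400*h//w),interpolation=cv2.INTER_CUBIC)
cv2.imwrite("pics/c6.png",np.vstack([np.hstack([f(a,150,160,300,210),f(b,170,120,300,210)]),np.hstack([f(a,195,255,110,85),f(b,170,155,110,85)])]))
m=manip.silhouettes("wand","side")
for r in m:
    Q,_=cloud("side",d,r["pixels"]); k=np.median(Q,0)
    if np.hypot(*(k[:2]-[.6,.25]))<.05:
        Q=Q[(Q[:,2]>.015)&(Q[:,2]<.05)]; w=[.6,.2455,-.42]
        for _ in range(3):
            q=inv(w,Q); S=Q[(abs(q[:,0])<.062)&(abs(q[:,1])<.024)]; w=fit(S,w,[.055,.017],.005,.041)
        q=inv(w,S); print(w.round(4),np.degrees(w[2]),np.percentile(q[:,2],95))
```

```text
[0.27467733 0.29736915 0.06164837] 0.07260761632895986 23.5
[ 0.5965  0.2471 -0.3995] -22.890871856792376 0.04350494100117582
```

View pics/c6.png

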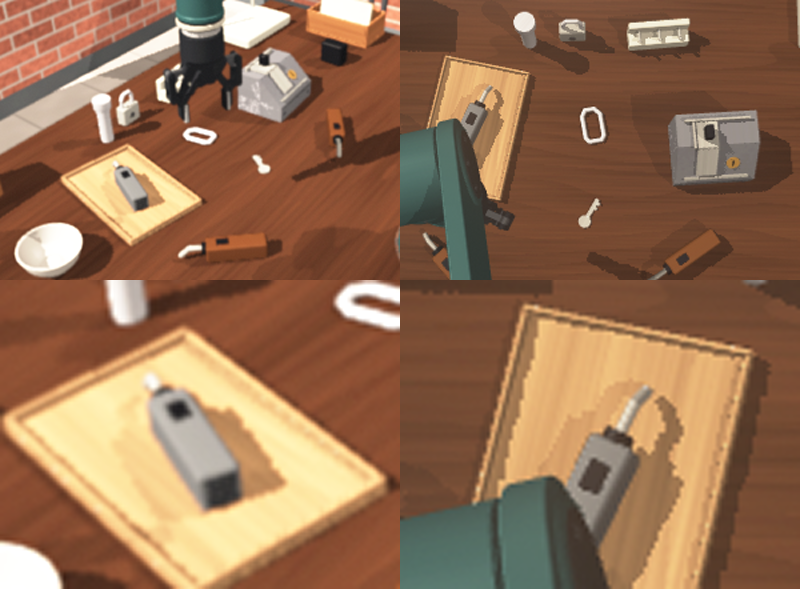

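The wand lies flat, well inside the tray, at side (247,300). The cover is open with the keyway bare, the other things stand as before, and the robot touches nothing. Handing in.

```bash
python3 -c "
from cell import manip
print(manip.hand_in())"
```

```text
the job is handed in; nothing more can be done
None
```

The job is handed in at about 23.5 s: I slid the cover to its end stop, held the nozzle about 2 cm in front of the keyway for over 3 s, and laid the wand back flat inside its tray. The hand-in gave no verdict.

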